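Roll a grinding jar into the jar mill and close its keeper

TASK

Roll the steel grinding jar, without lifting it, along the jar mill's loading deck and over the first rubber roller until it lies settled and square in the bed between the two rollers. Then swing the keeper arm fully shut behind it, and leave the flour jars, brush and pan where they are.

Things in the scene. Friction and masses are not known exactly. Their poses are not given: they have to be found in the camera images.
- mill: Bench jar mill, fixed to the bench at a place and yaw that vary. Origin: on the bench surface under the middle of the roller bed; z up, +y along the loading deck (the jar has to roll towards -y), x along the rollers, +x away from the robot. White side cheeks 75 mm high stand at x = +-82 to +-90 mm, y -51 to 51 mm: the jar passes between them (164 mm apart).
- deck (a point): Middle of the deck's top: flat and slick, 30 mm above the bench, at x 0, y 150 mm of the mill. Deck: x -84 to 84, y 47 to 252 mm; end lip at y 247, 7 mm high. Roll the jar by strokes of the hand over its top (the hand goes twice as far as the jar); two spread fingertips pressed on top with about 8 N also turn it square. Fingers pushed hard behind it rub, jam it or drag it back out.
- bed (a point): Where the seated jar's centre lies: x = 0, y = 0 of the mill, 65 mm above the bench. Two fixed rubber rollers, 28 mm thick, lie along x at y = +33 and -33 mm, tops flush with the deck, with a gap between them. Behind the second, the white drive housing (x -95 to 95, y -140 to -50 mm, 115 mm high) is the end stop. The jar drops 10 mm as it enters.
- jar: Lying steel grinding jar, cylinder 86 mm thick, 130 mm long, with two rubber rings (90 mm thick, 8 mm wide) 25 mm either side of its middle on which it rolls. 0.5 to 0.95 kg. Origin: its centre; x is its axis (y, z turn as it rolls). Starts on the deck, centre 75 mm above the bench, 110 to 185 mm from the bed, up to 0.2 rad out of square. Rolls freely under a palm drawn over it.
- keeper (a joint): Keeper arm turning about a vertical pivot at the deck's -x side, in rad. 0: wide open (points along the mill's +y, turned 0.25 rad outwards to -x); grows as it swings inward, clockwise from above; 1.82: at its shut stop, along the mill's +x, behind the seated jar. Starts at 0 to 0.3. Stiff hinge (0.06 N m), stays where left; push it sideways with a fingertip, about 1 N.
- keeper_pivot (a point): The keeper's pivot axis, 64 mm above the bench, at x = -100, y = 62 mm in the mill's frame. The arm is a straight steel bar from here to the knob, 10 mm thick, 24 mm high (52 to 76 mm above the bench).
- keeper_tip (a point): Axis of the black knob at the keeper's free end, 130 mm from the pivot, 64 mm above the bench; the knob reaches from 50 to 80 mm above the bench.
- flour_a: Bystander: clear plastic jar with a red cap, 80 mm wide, 120 mm high, standing on the bench; origin under its centre.
- flour_b: Bystander: pale jar with a red cap, 80 mm wide, 120 mm high, standing on the bench; origin under its centre.
- brush: Bystander: small brush lying on the bench.
- pan: Bystander: steel bowl, 120 mm wide, 45 mm high, on the bench; origin under its centre.
Not all that is in view belongs to the job. Leave any blue or yellow look-alike of the jar alone.

How it is judged (in metres and radians):
On the way, in this order (a step that is already met when the one before it is completed fails the run):
1. the jar lies in the bed between the rollers (y of jar in the frame of mill between -0.008 and 0.008 m and z of jar in the frame of mill below 0.07 m and angle between the x axis of jar and the x axis of mill, either way round below 0.06 rad), for 0.2 s.
2. the keeper arm is swung shut (value of joint keeper above 1.72 rad), for 0.2 s.
At the end, for the whole second after the job is handed in: The jar rests between the two rollers: its centre within 8 mm of the bed's middle across the rollers and within 20 mm along them, 60 to 70 mm above the bench, its axis within 0.06 rad of the rollers' direction, at rest; the keeper is within 0.1 rad of its shut stop (joint above 1.72) (all of step 1 and x of jar in the frame of mill between -0.02 and 0.02 m and z of jar in the frame of mill above 0.06 m and linear speed of jar below 0.02 m/s and value of joint keeper above 1.72 rad); the robot touches nothing.
It fails at once if the jar is lifted, stood up or rolled off the deck (z of jar in the frame of mill above 0.1 m or z of jar in the frame of mill below 0.055 m or angle between jar's own x axis and vertical below 1.2 rad).
It fails at once if a flour jar, the brush or the pan is moved by more than 20 mm (distance of any of flour_a, flour_b, brush, pan from where it was at the start of the episode above 0.02 m).
It also fails if it takes over 72 s, if anything falls off the work surface, if the arm or the gripper's body presses on something with over 40 N, if the wrist force passes 120 N, or if a joint passes its speed limit or range.

ROBOT

A 6-joint arm with a two-finger parallel gripper is mounted at the origin on the work surface. World frame = base frame: x ahead of the robot, y to its left, z up, the work surface at z = 0. Lengths are in mm, angles in rad, forces in N, time in s.
With the tool pointing down it reaches from about 275 to 750 mm from the base axis. Payload 10.2 kg.
Tool frame: the origin (TCP) lies at the very end of the fingers, on their centre line; the grasp point (between the pads) lies 19 mm behind it; y points along the fingers, x is the direction in which the jaws open and shut, and the axes are right-handed (so a half turn about y gives the same grasp; the last joint's range is limited). The gripper opens to 85 mm and grips with 20 to 120 N. Pads are 22 mm wide; open, the fingers measure 114 mm over their backs; the gripper's body (76 mm by 85 mm) begins 54 mm behind the grasp point. The pads swing forward as they close: fully open they stand 13 mm farther back than shut.
Start: joints at [-1.371, 0.313, 1.498, -0, 1.331, -0.223], TCP at [215.404, -478.782, 231.294] pointing down, gripper open.
Joint ranges: [-2.94, 2.94], [-0.97, 2.17], [0.19, 2.56], [-1.23, 4.37], [0.02, 3.11], [-2.88, 2.88]. Speed limits (rad/s): [2.39, 2.39, 3.01, 3.14, 3.14, 3.14].

INTERFACE

Orientations are given as a unit quaternion [w, x, y, z].
In Python, from rig import telemetry, imaging, ctrl gives the robot as it stands.
- The arm moves only by the shell command python3 -m handwheel 'ROWS' [FORCE]. ROWS is JSON, a list of rows, each an object with "delta_pos": the shift along the tool's x, y, z in cm, a list of three; "twist": the turn, a rotation vector about the tool's x, y, z in rad, a list of three; "jaw": the opening, from 0 (shut) to 1 (fully open). A call has exactly 10 rows; each row is the pose to reach, as a shift and turn from the pose commanded when the call began, along the tool's axes at that moment; what a row does not reach only later rows make up. A row lasts 1/12 s, in which the tool goes at most 41.7 mm and 7.16 degrees, less where a joint would pass 70% of its speed; a pose out of reach is approached as far as the arm can. A call with a gripper value outside its range is refused whole. The fingers move at their own pace and stop on an object; FORCE is the grip in N (left out, the last holds). Time passes only in rows, so rows that repeat a pose let the fingers close, or fill a call up. It gives the time, the measured TCP pose, the force and the opening at its end, in the units of the state.
- telemetry.sense(): the state, without advancing time (a new reading comes with each control period).
- imaging.capture(name): name is "scene" or "top" or "wrist"; returns a dict with "frame" (384x512x3 uint8, red, green, blue), "z_map" (384x512 float32, mm along the optical axis (not along the pixel's ray), 0 where there is no reading), "fx", "fy", "cx", "cy" (pixels), "rvec" (rotation vector, rad) and "tvec" (3), from world to camera coordinates, as OpenCV has them. Camera axes: x right, y down, z forward; pixel columns grow to the right and rows downward; lengths in mm; the calibration is good to about 2 mm. A picture is of the moment at which its call begins.
- ctrl.finish_job(): hands the job in, once; it reports no verdict.
The state is a dict: "time_s": time; "joints": joint angles; "dq": joint speeds; "tau": joint torques, N m; "eef_pos": TCP position; "ee_rot": TCP orientation; "force": force on the tool from outside, world axes, zero at the start; "wrist_torque": the same for the moment, N m; "grip_width": opening from 0.0 (shut) to 1.0 (fully open).
Only numpy, scipy, OpenCV 4.12 (cv2) and the standard library are available. Lean on these libraries where they do the work, as an engineer would, in place of code of your own. Each camera call takes 0.05 s, during which the arm holds its last target.

## Working session

There is one attempt and no reset: what is moved stays moved. The work goes in short steps, Python scripts to look and compute and a shell command to move; the robot and the scene stay as the last step left them, time stands still between calls to the robot, and variables do not carry over. Pictures are saved under pics/ and viewed, and the job is handed in when it is done.

```bash
ls; mkdir -p pics; python3 - <<'E'
from rig import telemetry, imaging, ctrl
import cv2
print(telemetry.sense())
for n in ["scene","top","wrist"]:
    c=imaging.capture(n)
    cv2.imwrite(f"pics/{n}0.png",c["frame"][:,:,::-1])
    print(n,c["fx"],c["fy"],c["cx"],c["cy"],c["rvec"],c["tvec"])
E
```

```text
pics
{'time_s': 0.0, 'joints': array([-1.37145027e+00,  3.13453283e-01,  1.49844712e+00, -3.98863427e-05,
        1.33098596e+00, -2.23384566e-01]), 'dq': array([ 0.0007106 ,  0.0007793 ,  0.00080533, -0.00015313, -0.00295432,
        0.00178512]), 'tau': array([-5.87933046e-04, -4.12262821e+01, -2.59741312e+01, -2.52825512e-04,
        4.12146954e-03,  9.47549154e-06]), 'eef_pos': array([ 215.31679259, -478.53046333,  230.72961607]), 'ee_rot': array([ 0.59408963, -0.59345418,  0.3843016 , -0.38364297]), 'force': array([-0.46757772,  0.32604774, -0.91458005]), 'wrist_torque': array([-0.00398946, -0.01474741, -0.02459667]), 'grip_width': 1.0032346184775391}
scene 392.51473007506576 392.51473007506576 251.15374610959867 195.52291368293564 [ 1.86199984  1.76213099 -0.64052641] [  -5.14785616 -401.78630208 1554.61798338]
top 347.0340698391007 347.0340698391007 253.06248963996774 195.30380969697595 [ 2.23693241 -1.97736271  0.20355114] [-94.60434477 587.13174861 885.9597792 ]
wrist 325.1698272746348 325.1698272746348 258.47419070623056 193.8045886131589 [-2.4111971   1.55918713  0.24544178] [-525.10511253  -38.90095806  380.61700828]
```

View pics/scene0.png

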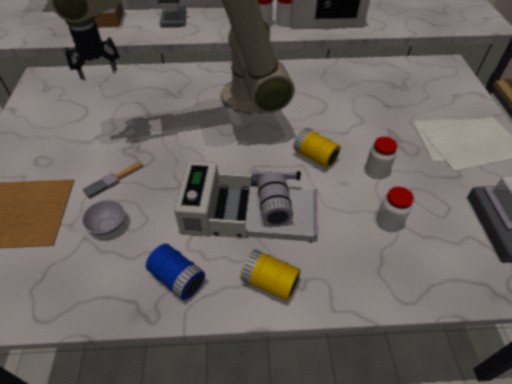

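View pics/top0.png

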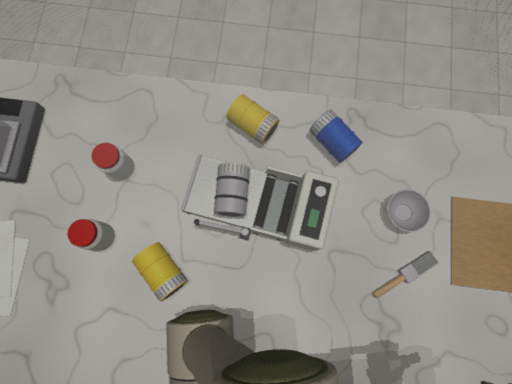

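View pics/wrist0.png

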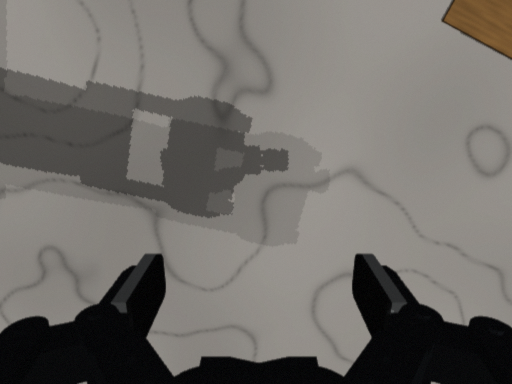

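Steel grey jar at (232,190) on the deck in the top image. The yellow jars at (252,118) and (160,271) and the blue one at (335,136) are look-alikes standing off the mill. I'll confirm in a crop and measure.

```bash
cat > h.py <<'E'
from rig import telemetry, imaging, ctrl
import cv2, numpy as np
from scipy.spatial.transform import Rotation as R
def cloud(c):
    z=c["z_map"]; v,u=np.mgrid[:z.shape[0],:z.shape[1]]
    p=np.stack([(u-c["cx"])/c["fx"]*z,(v-c["cy"])/c["fy"]*z,z],-1)
    Rm=R.from_rotvec(np.ravel(c["rvec"])).as_matrix()
    w=(p-np.ravel(c["tvec"]))@Rm   # R^T(p-t)
    w[z<=0]=np.nan
    return w
def tool():
    s=telemetry.sense(); q=s["ee_rot"]
    return s, R.from_quat([q[1],q[2],q[3],q[0]])
E
python3 - <<'E'
from h import *
c=imaging.capture("top"); w=cloud(c)
np.savez("top.npz",w=w,f=c["frame"])
im=c["frame"][130:270,170:350,::-1]
cv2.imwrite("pics/crop0.png",cv2.resize(im,None,fx=4,fy=4,interpolation=cv2.INTER_CUBIC))
for (u,v) in [(232,190),(318,210),(205,175),(245,232),(197,222),(220,227),(275,205),(107,157),(84,234),(252,118),(160,271)]:
    print((u,v),w[v,u].round(1))
# housing top
W=w[130:270,170:350].reshape(-1,3)
m=(abs(W[:,2]-115)<5)
P=W[m]; print(len(P)); 
r=cv2.minAreaRect(P[:,:2].astype(np.float32)); print("housing",r, P[:,2].mean())
m=(abs(W[:,2]-30)<4); P=W[m]; r=cv2.minAreaRect(P[:,:2].astype(np.float32)); print("deck",r)
E
```

```text
(232, 190) [589.8  32.2 116.8]
(318, 210) [ 565.3 -191.3  116.1]
(205, 175) [642.1 121.8  29.7]
(245, 232) [490.6 -13.4  80.2]
(197, 222) [501.2 115.   79.1]
(220, 227) [496.1  53.7  74.4]
(275, 205) [584.  -86.3  10. ]
(107, 157) [636.6 367.1 118.7]
(84, 234) [432.9 382.5 118.9]
(252, 118) [806.3   7.4  84.8]
(160, 271) [365.8 187.2  87.2]
3320
housing ((582.2916259765625, -76.86775207519531), (303.1020202636719, 189.56643676757812), 82.6051254272461) 115.42058577300854
deck ((650.505126953125, -44.00604248046875), (395.3083190917969, 352.2674560546875), 76.58464050292969)
```

View pics/crop0.png

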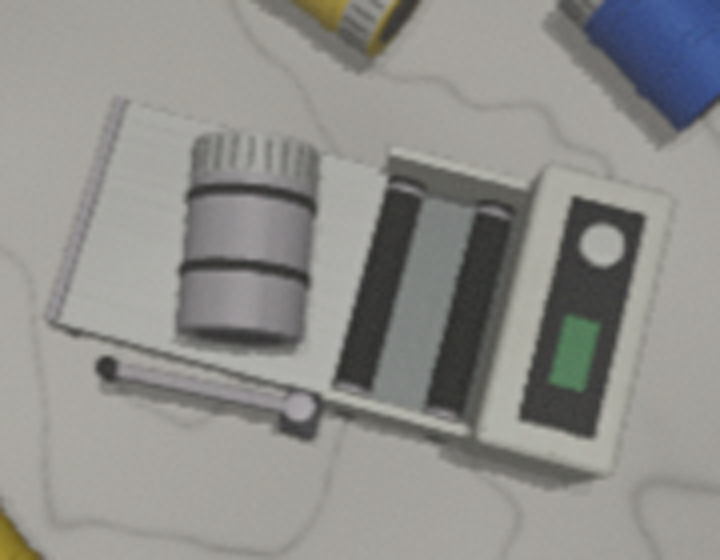

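The crop confirms it: a steel jar with two dark rings lies on the deck (crop 250,240), clear of the yellow and blue ones. The keeper runs along the deck's near side, knob at (108,368) and pivot at (300,407). Next I fit the poses.

```bash
cat >> h.py <<'E'
def fitmill(w):
    W=w[130:270,280:350].reshape(-1,3); P=W[abs(W[:,2]-115)<3]
    r=cv2.minAreaRect(P[:,:2].astype(np.float32)); b=cv2.boxPoints(r)
    e=[b[1]-b[0],b[2]-b[1]]; e=max(e,key=np.linalg.norm); ex=e/np.linalg.norm(e)
    if ex[0]<0: ex=-ex
    ey=np.array([-ex[1],ex[0]])
    o=np.array(r[0])+95*ey
    return o,ex,ey,r
def tomill(p,M):
    o,ex,ey=M[:3]; d=np.asarray(p)[...,:2]-o
    return np.stack([d@ex,d@ey,np.asarray(p)[...,2]],-1)
def jarfit(w,M):
    m=tomill(w.reshape(-1,3),M)
    k=(m[:,2]>85)&(m[:,2]<125)&(abs(m[:,0])<82)&(m[:,1]>-40)&(m[:,1]<240)
    m=m[k]; r=cv2.minAreaRect(m[:,:2].astype(np.float32))
    return m,r
E
python3 - <<'E'
from h import *
w=np.load("top.npz")["w"]
M=fitmill(w); print(M, "yaw",np.arctan2(M[1][1],M[1][0]))
mm=tomill(w,M)
for n,(u,v) in dict(pivot=(245,232),tip=(197,222)).items(): print(n,mm[v,u])
# deck extents
k=(abs(mm[...,2]-30)<3)&(abs(mm[...,0])<120)&(mm[...,1]>30)&(mm[...,1]<280); k[:, :170]=False
P=mm[k]; print("deck x",np.percentile(P[:,0],[.5,99.5]),"y",np.percentile(P[:,1],[.5,99.5]),cv2.minAreaRect(P[:,:2].astype(np.float32)))
k=(abs(mm[...,2]-75)<3)&(abs(mm[...,0])<95)&(mm[...,1]>-55)&(mm[...,1]<55);P=mm[k]
print("cheek +",[(P[P[:,0]>70][:,i].min(),P[P[:,0]>70][:,i].max()) for i in (0,1)],"cheek -",[(P[P[:,0]<-70][:,i].min(),P[P[:,0]<-70][:,i].max()) for i in (0,1)])
j,r=jarfit(w,M); print(r, j[:,2].max(), len(j))
# top ridge fit: plane of y vs x using points near the crest
def f(p):
    y0,s,zr,rad=p; d=(j[:,1]-y0-s*j[:,0])*np.cos(np.arctan(s)); return np.hypot(d,j[:,2]-zr)-rad
from scipy.optimize import least_squares
s=least_squares(lambda p:f([p[0],p[1],75,43.5]),[120,0],loss="soft_l1"); print(s.x, np.abs(s.fun).mean(), "x range",j[:,0].min(),j[:,0].max())
k=(mm[...,2]>58)&(mm[...,0]<-85)&(mm[...,0]>-160)&(mm[...,1]>45)&(mm[...,1]<220)
P=mm[k]; vx,vy,x0,y0=cv2.fitLine(P[:,:2].astype(np.float32),cv2.DIST_L2,0,.01,.01).ravel(); print("keeper line",vx,vy,x0,y0,"ang from +y to -x",np.arctan2(-vx,vy)); print(P[:,1].min(),P[:,1].max())
E
```

```text
(array([582.00478649, -87.89084625]), array([ 0.98980284, -0.14244412], dtype=float32), array([0.14244412, 0.98980284], dtype=float32), ((568.4725952148438, -181.922119140625), (88.98779296875, 188.10055541992188), 81.81069946289062)) yaw -0.14293028
pivot [-101.09115605   60.72497914   80.2106937 ]
tip [-108.83462628  189.31405437   79.13857426]
deck x [-83.31188127  83.05104854] y [ 30.62648556 242.18891727] ((-14.274314880371094, 140.60455322265625), (221.29330444335938, 198.17874145507812), 89.8416519165039)
cheek + [(np.float64(75.83379085332956), np.float64(90.2898209723483)), (np.float64(-50.77097314726074), np.float64(50.39917457241125))] cheek - [(np.float64(-89.78494533970893), np.float64(-70.27346451630847)), (np.float64(-50.41865256595454), np.float64(49.29971815182198))]
((-1.8566818237304688, 123.63658142089844), (131.66429138183594, 86.208740234375), 10.852005004882812) 122.40531201826062 1591
[125.23259489   0.18632836] 1.63100734540668 x range -71.96252247061061 69.18583070935382
keeper line 0.06598154 -0.99782085 -103.71261 121.752235 ang from +y to -x -3.0755632
45.35874429310606 198.39247564807002
```

```bash
cat >> h.py <<'E'
import sys
O=np.array([582.0,-87.9]); YAW=-0.143
EX=np.array([np.cos(YAW),np.sin(YAW)]); EY=np.array([-EX[1],EX[0]])
M=(O,EX,EY)
def plan(mx,my,z,ang=0.0):
    """mill-frame target, jaw axis at ang from mill x; prints tool-frame delta (cm) and twist"""
    s,T=tool(); p=s["eef_pos"]; A=T.as_matrix()
    t=np.r_[O+mx*EX+my*EY,z]
    d=A.T@(t-p)/10
    best=None
    for k in (0,np.pi):
        a=YAW+ang+k; x=np.array([np.cos(a),np.sin(a),0]); y=np.array([0,0,-1.]); D=np.c_[x,y,np.cross(x,y)]
        tw=R.from_matrix(A.T@D).as_rotvec()
        if best is None or np.linalg.norm(tw)<np.linalg.norm(best): best=tw
    print("delta",d.round(2),"twist",best.round(3),"now mill",tomill(p,M).round(1),"F",s["force"].round(1),"t",round(s["time_s"],2),"grip",round(s["grip_width"],2))
    print("tool axes\n",A.round(3), "q6",s["joints"][5].round(2))
E
python3 -c "
from h import *
plan(-1,130,165,0.186)"
```

```text
delta [-31.61   6.63  56.35] twist [-1.000e-03 -1.191e+00 -1.000e-03] now mill [-307.2 -439.   231. ] F [0.1 0.1 0.2] t 0.2 grip 1.0
tool axes
 [[ 0.41  -0.     0.912]
 [-0.912  0.001  0.41 ]
 [-0.001 -1.     0.   ]] q6 -0.22
```

```bash
python3 -m handwheel '[{"delta_pos":[-2,0,3.6],"twist":[0,-0.12,0],"jaw":0.6},{"delta_pos":[-4,0,7.2],"twist":[0,-0.24,0],"jaw":0.6},{"delta_pos":[-6,0,10.8],"twist":[0,-0.36,0],"jaw":0.6},{"delta_pos":[-8,0,14.4],"twist":[0,-0.48,0],"jaw":0.6},{"delta_pos":[-10,0,18],"twist":[0,-0.6,0],"jaw":0.6},{"delta_pos":[-12,0,21.6],"twist":[0,-0.72,0],"jaw":0.6},{"delta_pos":[-14,0,25.2],"twist":[0,-0.84,0],"jaw":0.6},{"delta_pos":[-16,0,28.8],"twist":[0,-0.96,0],"jaw":0.6},{"delta_pos":[-18,0,32.4],"twist":[0,-1.08,0],"jaw":0.6},{"delta_pos":[-20,0,36],"twist":[0,-1.19,0],"jaw":0.6}]' && python3 -c "
from h import *
plan(-1,130,165,0.186)"
```

```text
time_s: 1.03
eef_pos: [462.5, -146.7, 231.4]
ee_rot: [-0.707, 0.707, 0.017, -0.017]
force: [1.6, -0.7, 0.1]
grip_width: 0.594
delta [14.59  6.64 18.09] twist [0.    0.005 0.   ] now mill [-109.9  -75.3  231.4] F [ 1.6 -0.7  0.1] t 1.03 grip 0.59
tool axes
 [[ 0.999  0.    -0.048]
 [ 0.048 -0.     0.999]
 [ 0.    -1.    -0.   ]] q6 -0.6
```

```bash
python3 -m handwheel '[{"delta_pos":[2.5,0,3.2],"twist":[0,0,0],"jaw":0.6},{"delta_pos":[5,0,6.4],"twist":[0,0,0],"jaw":0.6},{"delta_pos":[7.5,1,9.6],"twist":[0,0,0],"jaw":0.6},{"delta_pos":[10,3,12.8],"twist":[0,0,0],"jaw":0.6},{"delta_pos":[12.5,5,16],"twist":[0,0,0],"jaw":0.6},{"delta_pos":[14.6,7,18],"twist":[0,0,0],"jaw":0.6},{"delta_pos":[14.6,8.2,18],"twist":[0,0,0],"jaw":0.6},{"delta_pos":[14.6,8.2,18],"twist":[0,0,0],"jaw":0.6},{"delta_pos":[14.6,8.2,18],"twist":[0,0,0],"jaw":0.6},{"delta_pos":[14.6,8.2,18],"twist":[0,0,0],"jaw":0.6}]' && python3 - <<'E'
from h import *
plan(-1,130,130,0.186)
c=imaging.capture("wrist"); cv2.imwrite("pics/w1.png",c["frame"][:,:,::-1])
w=cloud(c); mm=tomill(w,M)
for v in range(20,384,40): print([tuple(mm[v,u].round(0)) for u in (150,250,350)])
c=imaging.capture("top"); cv2.imwrite("pics/t1.png",c["frame"][:,:,::-1])
E
```

```text
time_s: 1.87
eef_pos: [600.1, 36.5, 150.6]
ee_rot: [-0.707, 0.707, 0.015, -0.014]
force: [0.6, 0.3, -0.2]
grip_width: 0.597
delta [-0.04  2.06  0.44] twist [ 0.    -0.002  0.002] now mill [  0.2 125.7 150.6] F [ 0.6  0.3 -0.2] t 1.87 grip 0.6
tool axes
 [[ 0.999  0.002 -0.041]
 [ 0.041 -0.     0.999]
 [ 0.002 -1.    -0.   ]] q6 -0.17
[(np.float64(-109.0), np.float64(239.0), np.float64(-0.0)), (np.float64(-27.0), np.float64(247.0), np.float64(37.0)), (np.float64(50.0), np.float64(269.0), np.float64(-2.0))]
[(np.float64(-106.0), np.float64(209.0), np.float64(1.0)), (np.float64(-23.0), np.float64(222.0), np.float64(31.0)), (np.float64(51.0), np.float64(236.0), np.float64(31.0))]
[(np.float64(-103.0), np.float64(177.0), np.float64(1.0)), (np.float64(-18.0), np.float64(194.0), np.float64(30.0)), (np.float64(59.0), np.float64(208.0), np.float64(30.0))]
[(np.float64(-101.0), np.float64(142.0), np.float64(1.0)), (np.float64(-13.0), np.float64(163.0), np.float64(29.0)), (np.float64(67.0), np.float64(178.0), np.float64(30.0))]
[(np.float64(-67.0), np.float64(141.0), np.float64(109.0)), (np.flo
[... 281 characters left out ...]
))]
[(np.float64(-80.0), np.float64(46.0), np.float64(40.0)), (np.float64(1.0), np.float64(99.0), np.float64(108.0)), (np.float64(63.0), np.float64(111.0), np.float64(109.0))]
[(np.float64(-37.0), np.float64(130.0), np.float64(201.0)), (np.float64(16.0), np.float64(-0.0), np.float64(11.0)), (np.float64(29.0), np.float64(143.0), np.float64(201.0))]
[(np.float64(-29.0), np.float64(138.0), np.float64(226.0)), (np.float64(22.0), np.float64(-32.0), np.float64(30.0)), (np.float64(21.0), np.float64(147.0), np.float64(226.0))]
[(np.float64(-26.0), np.float64(138.0), np.float64(237.0)), (np.float64(-3.0), np.float64(135.0), np.float64(231.0)), (np.float64(17.0), np.float64(147.0), np.float64(238.0))]
```

View pics/w1.png

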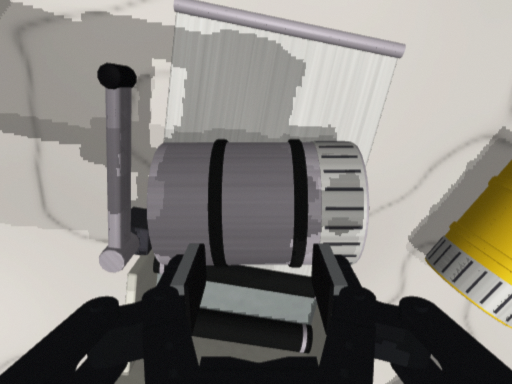

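View pics/t1.png

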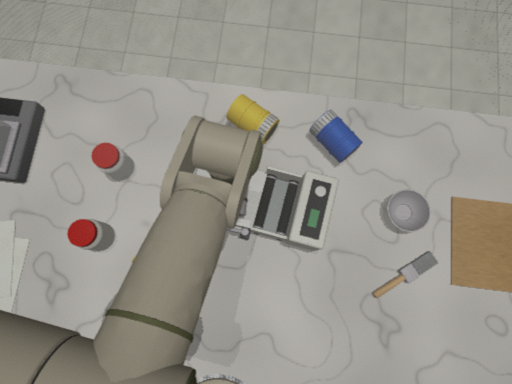

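The wrist picture shows the jar under the hand, rings at (216,205) and (298,205), with its axis nearly parallel to the jaws. I descend and feel for contact.

```bash
python3 -m handwheel '[{"delta_pos":[0,1,0.1],"twist":[0,0,0],"jaw":0.6},{"delta_pos":[0,2,0.1],"twist":[0,0,0],"jaw":0.6},{"delta_pos":[0,2.5,0.1],"twist":[0,0,0],"jaw":0.6},{"delta_pos":[0,2.8,0.1],"twist":[0,0,0],"jaw":0.6},{"delta_pos":[0,2.9,0.1],"twist":[0,0,0],"jaw":0.6},{"delta_pos":[0,3.0,0.1],"twist":[0,0,0],"jaw":0.6},{"delta_pos":[0,3.1,0.1],"twist":[0,0,0],"jaw":0.6},{"delta_pos":[0,3.1,0.1],"twist":[0,0,0],"jaw":0.6},{"delta_pos":[0,3.1,0.1],"twist":[0,0,0],"jaw":0.6},{"delta_pos":[0,3.1,0.1],"twist":[0,0,0],"jaw":0.6}]'
```

```text
time_s: 2.8
eef_pos: [600.0, 38.3, 118.5]
ee_rot: [-0.707, 0.707, 0.015, -0.015]
force: [0.5, 0.2, 0.3]
grip_width: 0.602
```

```bash
python3 -m handwheel '[{"delta_pos":[0,0.1,0],"twist":[0,0,0],"jaw":0.6},{"delta_pos":[0,0.2,0],"twist":[0,0,0],"jaw":0.6},{"delta_pos":[0,0.3,0],"twist":[0,0,0],"jaw":0.6},{"delta_pos":[0,0.3,0],"twist":[0,0,0],"jaw":0.6},{"delta_pos":[0,0.3,0],"twist":[0,0,0],"jaw":0.6},{"delta_pos":[0,0.3,0],"twist":[0,0,0],"jaw":0.6},{"delta_pos":[0,0.3,0],"twist":[0,0,0],"jaw":0.6},{"delta_pos":[0,0.3,0],"twist":[0,0,0],"jaw":0.6},{"delta_pos":[0,0.3,0],"twist":[0,0,0],"jaw":0.6},{"delta_pos":[0,0.3,0],"twist":[0,0,0],"jaw":0.6}]'
```

```text
time_s: 3.63
eef_pos: [600.2, 38.2, 116.5]
ee_rot: [-0.707, 0.707, 0.015, -0.014]
force: [-2.4, -0.0, 8.9]
grip_width: 0.601
```

```bash
python3 -m handwheel '[{"delta_pos":[0,0,0],"twist":[0,0.03,0],"jaw":0.6},{"delta_pos":[0,0,0],"twist":[0,0.06,0],"jaw":0.6},{"delta_pos":[0,0,0],"twist":[0,0.09,0],"jaw":0.6},{"delta_pos":[0,0,0],"twist":[0,0.12,0],"jaw":0.6},{"delta_pos":[0,0,0],"twist":[0,0.14,0],"jaw":0.6},{"delta_pos":[0,0,0],"twist":[0,0.16,0],"jaw":0.6},{"delta_pos":[0,0,0],"twist":[0,0.18,0],"jaw":0.6},{"delta_pos":[0,0,0],"twist":[0,0.19,0],"jaw":0.6},{"delta_pos":[0,0,0],"twist":[0,0.19,0],"jaw":0.6},{"delta_pos":[0,0,0],"twist":[0,0.19,0],"jaw":0.6}]'
cat >> h.py <<'E'
def wristjar(name=None):
    from scipy.optimize import least_squares
    c=imaging.capture("wrist"); mm=tomill(cloud(c),M)
    if name: cv2.imwrite(f"pics/{name}.png",c["frame"][:,:,::-1])
    j=mm[:270].reshape(-1,3)
    j=j[(j[:,2]>80)&(j[:,2]<123)&(abs(j[:,0])<75)&(j[:,1]>-60)&(j[:,1]<220)]
    if len(j)<50: print("few jar pts",len(j)); return
    f=lambda p:np.hypot((j[:,1]-p[0]-p[1]*j[:,0]),j[:,2]-p[2])-43.2
    s=least_squares(f,[np.median(j[:,1]),0,72],loss="soft_l1")
    print("jar y0 %.1f slope %.3f z %.1f  x %.1f..%.1f n %d err %.2f"%(*s.x,j[:,0].min(),j[:,0].max(),len(j),abs(s.fun).mean()))
E
python3 -c "
from h import *
wristjar('w2'); plan(0,0,120,0)"
```

```text
time_s: 4.47
eef_pos: [600.5, 38.2, 116.5]
ee_rot: [-0.705, 0.705, -0.052, 0.053]
force: [-0.2, -0.2, 6.8]
grip_width: 0.6
jar y0 129.8 slope 0.194 z 75.0  x -71.3..67.9 n 28750 err 0.64
delta [  0.03  -0.35 -12.74] twist [ 0.    -0.005  0.002] now mill [  0.3 127.4 116.5] F [0.3 0.2 7.8] t 4.52 grip 0.6
tool axes
 [[ 0.989  0.002  0.147]
 [-0.147 -0.     0.989]
 [ 0.002 -1.    -0.   ]] q6 0.02
```

View pics/w2.png

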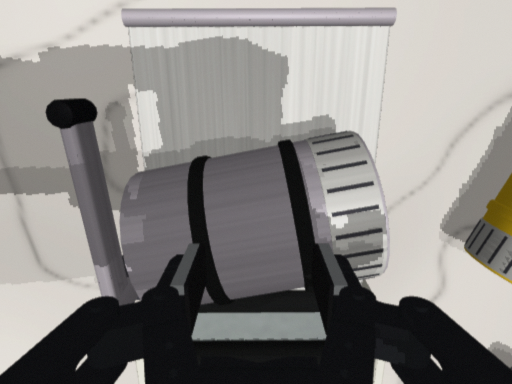

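The jar didn't turn; the fingertips slipped. I'll spread them wider for more leverage, realign and press again.

```bash
python3 -m handwheel '[{"delta_pos":[0,-0.8,0],"twist":[0,0,0],"jaw":0.6},{"delta_pos":[0,-1,0.1],"twist":[0,-0.05,0],"jaw":0.9},{"delta_pos":[0,-1,0.1],"twist":[0,-0.1,0],"jaw":0.9},{"delta_pos":[0,-1,0.2],"twist":[0,-0.19,0],"jaw":0.9},{"delta_pos":[0,-1,0.2],"twist":[0,-0.19,0],"jaw":0.9},{"delta_pos":[0,-0.7,0.2],"twist":[0,-0.19,0],"jaw":0.9},{"delta_pos":[0,-0.5,0.2],"twist":[0,-0.19,0],"jaw":0.9},{"delta_pos":[0,-0.3,0.2],"twist":[0,-0.19,0],"jaw":0.9},{"delta_pos":[0,-0.2,0.2],"twist":[0,-0.19,0],"jaw":0.9},{"delta_pos":[0,-0.1,0.2],"twist":[0,-0.19,0],"jaw":0.9}]'
python3 -m handwheel '[{"delta_pos":[0,0.1,0],"twist":[0,0,0],"jaw":0.9},{"delta_pos":[0,0.2,0],"twist":[0,0,0],"jaw":0.9},{"delta_pos":[0,0.3,0],"twist":[0,0,0],"jaw":0.9},{"delta_pos":[0,0.3,0],"twist":[0,0,0],"jaw":0.9},{"delta_pos":[0,0.3,0],"twist":[0,0,0],"jaw":0.9},{"delta_pos":[0,0.3,0],"twist":[0,0,0],"jaw":0.9},{"delta_pos":[0,0.3,0],"twist":[0,0,0],"jaw":0.9},{"delta_pos":[0,0.3,0],"twist":[0,0,0],"jaw":0.9},{"delta_pos":[0,0.3,0],"twist":[0,0,0],"jaw":0.9},{"delta_pos":[0,0.3,0],"twist":[0,0,0],"jaw":0.9}]'
```

```text
time_s: 5.35
eef_pos: [600.1, 40.3, 116.0]
ee_rot: [0.707, -0.707, -0.014, 0.015]
force: [1.1, -0.2, 0.6]
grip_width: 0.898
time_s: 6.18
eef_pos: [600.2, 40.3, 113.3]
ee_rot: [-0.707, 0.707, 0.015, -0.015]
force: [-0.4, -0.3, -0.5]
grip_width: 0.899
```

```bash
python3 -m handwheel '[{"delta_pos":[0,0.1,0],"twist":[0,0,0],"jaw":0.9},{"delta_pos":[0,0.2,0],"twist":[0,0,0],"jaw":0.9},{"delta_pos":[0,0.3,0],"twist":[0,0,0],"jaw":0.9},{"delta_pos":[0,0.35,0],"twist":[0,0,0],"jaw":0.9},{"delta_pos":[0,0.35,0],"twist":[0,0,0],"jaw":0.9},{"delta_pos":[0,0.35,0],"twist":[0,0,0],"jaw":0.9},{"delta_pos":[0,0.35,0],"twist":[0,0,0],"jaw":0.9},{"delta_pos":[0,0.35,0],"twist":[0,0,0],"jaw":0.9},{"delta_pos":[0,0.35,0],"twist":[0,0,0],"jaw":0.9},{"delta_pos":[0,0.35,0],"twist":[0,0,0],"jaw":0.9}]'
```

```text
time_s: 7.02
eef_pos: [600.2, 40.3, 109.8]
ee_rot: [0.707, -0.707, -0.015, 0.015]
force: [0.5, -1.0, 0.4]
grip_width: 0.899
```

```bash
python3 -m handwheel '[{"delta_pos":[0,0.1,0],"twist":[0,0,0],"jaw":0.9},{"delta_pos":[0,0.2,0],"twist":[0,0,0],"jaw":0.9},{"delta_pos":[0,0.25,0],"twist":[0,0,0],"jaw":0.9},{"delta_pos":[0,0.25,0],"twist":[0,0,0],"jaw":0.9},{"delta_pos":[0,0.25,0],"twist":[0,0,0],"jaw":0.9},{"delta_pos":[0,0.25,0],"twist":[0,0,0],"jaw":0.9},{"delta_pos":[0,0.25,0],"twist":[0,0,0],"jaw":0.9},{"delta_pos":[0,0.25,0],"twist":[0,0,0],"jaw":0.9},{"delta_pos":[0,0.25,0],"twist":[0,0,0],"jaw":0.9},{"delta_pos":[0,0.25,0],"twist":[0,0,0],"jaw":0.9}]'; python3 -c "
from h import *
wristjar('w3'); plan(0,0,120,0)"
```

```text
time_s: 7.85
eef_pos: [600.3, 40.2, 107.9]
ee_rot: [-0.707, 0.707, 0.015, -0.015]
force: [-1.3, 0.7, 5.5]
grip_width: 0.901
jar y0 129.9 slope 0.194 z 74.9  x -71.4..63.7 n 29158 err 0.65
delta [ -2.37  -1.2  -12.72] twist [0.    0.185 0.001] now mill [-1.000e-01  1.294e+02  1.080e+02] F [-0.7  0.   6.6] t 7.9 grip 0.9
tool axes
 [[ 0.999  0.001 -0.042]
 [ 0.042 -0.     0.999]
 [ 0.001 -1.    -0.   ]] q6 -0.17
```

View pics/w3.png

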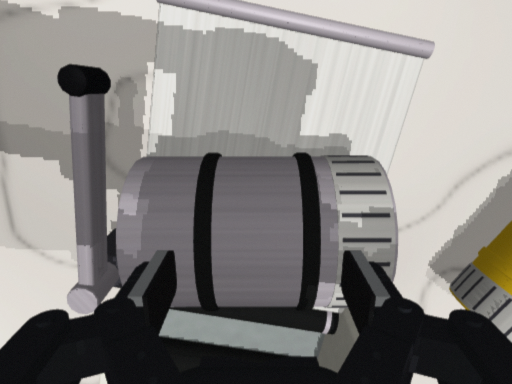

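```bash
python3 -m handwheel '[{"delta_pos":[0,0.05,0],"twist":[0,0,0],"jaw":0.9},{"delta_pos":[0,0.05,0],"twist":[0,0.03,0],"jaw":0.9},{"delta_pos":[0,0.05,0],"twist":[0,0.06,0],"jaw":0.9},{"delta_pos":[0,0.05,0],"twist":[0,0.09,0],"jaw":0.9},{"delta_pos":[0,0.05,0],"twist":[0,0.12,0],"jaw":0.9},{"delta_pos":[0,0.05,0],"twist":[0,0.15,0],"jaw":0.9},{"delta_pos":[0,0.05,0],"twist":[0,0.18,0],"jaw":0.9},{"delta_pos":[0,0.05,0],"twist":[0,0.2,0],"jaw":0.9},{"delta_pos":[0,0.05,0],"twist":[0,0.2,0],"jaw":0.9},{"delta_pos":[0,0.05,0],"twist":[0,0.2,0],"jaw":0.9}]'; python3 -c "
from h import *
wristjar('w4'); plan(0,0,120,0)"
```

```text
time_s: 8.73
eef_pos: [600.6, 40.2, 107.8]
ee_rot: [-0.705, 0.705, -0.055, 0.056]
force: [-0.6, 0.3, 6.8]
grip_width: 0.901
jar y0 133.6 slope 0.194 z 75.0  x -71.7..66.2 n 31019 err 0.66
delta [  0.18  -1.22 -12.95] twist [ 0.    -0.015  0.001] now mill [1.000e-01 1.295e+02 1.078e+02] F [-1.6  0.3  7.5] t 8.78 grip 0.9
tool axes
 [[ 0.988  0.001  0.157]
 [-0.157 -0.     0.988]
 [ 0.001 -1.    -0.   ]] q6 0.03
```

View pics/w4.png

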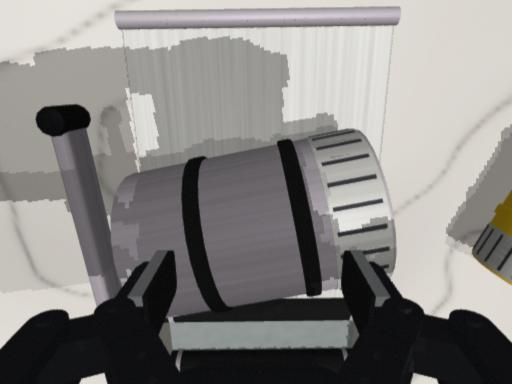

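```bash
python3 -c "
from h import *
s,T=tool(); print(s['force'],s['wrist_torque'], 'in tool',T.inv().apply(s['force']),T.inv().apply(s['wrist_torque']))"
```

```text
[-1.586041    0.34646228  7.48993339] [ 0.04660352  0.48806086 -0.02678067] in tool [-1.61075372 -7.49209897  0.0926812 ] [-0.03076197  0.02673567  0.48931728]
```

```bash
python3 -m handwheel '[{"delta_pos":[0,-0.5,0.4],"twist":[0,0,0],"jaw":0.9},{"delta_pos":[0,-0.5,0.4],"twist":[0,-0.1,0.01],"jaw":0.9},{"delta_pos":[0,-0.5,0.4],"twist":[0,-0.2,0.02],"jaw":0.9},{"delta_pos":[0,-0.5,0.4],"twist":[0,-0.2,0.02],"jaw":0.9},{"delta_pos":[0,-0.3,0.4],"twist":[0,-0.2,0.02],"jaw":0.9},{"delta_pos":[0,-0.1,0.4],"twist":[0,-0.2,0.02],"jaw":0.9},{"delta_pos":[0,0,0.4],"twist":[0,-0.2,0.02],"jaw":0.9},{"delta_pos":[0,0,0.4],"twist":[0,-0.2,0.02],"jaw":0.9},{"delta_pos":[0,0,0.4],"twist":[0,-0.2,0.02],"jaw":0.9},{"delta_pos":[0,0,0.4],"twist":[0,-0.2,0.02],"jaw":0.9}]'; python3 -c "
from h import *
s,T=tool(); print(T.inv().apply(s['force']),T.inv().apply(s['wrist_torque']))
wristjar('w4'); plan(0,0,120,0)
s,T=tool(); print(T.inv().apply(s['force']),T.inv().apply(s['wrist_torque']))"
```

```text
time_s: 9.62
eef_pos: [601.9, 44.1, 108.2]
ee_rot: [0.707, -0.707, -0.008, 0.02]
force: [0.5, -0.1, 7.7]
grip_width: 0.901
[ 0.41240556 -7.75125442 -0.10904307] [ 0.0194184  -0.04200223 -0.34232127]
jar y0 134.2 slope 0.184 z 75.1  x -71.6..63.6 n 29374 err 0.66
delta [ -2.53  -1.16 -13.12] twist [ 0.     0.182 -0.016] now mill [  0.9 133.5 108.2] F [-1.7  0.6  8.3] t 9.67 grip 0.9
tool axes
 [[ 0.999 -0.016 -0.039]
 [ 0.039  0.001  0.999]
 [-0.016 -1.     0.001]] q6 -0.16
[-1.85721419 -8.31818409  0.66499762] [-0.01530021  0.00841909 -0.37288426]
```

```bash
python3 -m handwheel '[{"delta_pos":[0,0,0],"twist":[0,0,-0.009],"jaw":0.9},{"delta_pos":[0,0.03,0],"twist":[0,0,-0.009],"jaw":0.9},{"delta_pos":[0,0.03,0],"twist":[0,0,-0.009],"jaw":0.9},{"delta_pos":[0,0.03,0],"twist":[0,0,-0.009],"jaw":0.9},{"delta_pos":[0,0.03,0],"twist":[0,0,-0.009],"jaw":0.9},{"delta_pos":[0,0.03,0],"twist":[0,0,-0.009],"jaw":0.9},{"delta_pos":[0,0.03,0],"twist":[0,0,-0.009],"jaw":0.9},{"delta_pos":[0,0.03,0],"twist":[0,0,-0.009],"jaw":0.9},{"delta_pos":[0,0.03,0],"twist":[0,0,-0.009],"jaw":0.9},{"delta_pos":[0,0.03,0],"twist":[0,0,-0.009],"jaw":0.9}]'; python3 -c "
from h import *
s,T=tool(); print(T.inv().apply(s['force']),T.inv().apply(s['wrist_torque']))"
```

```text
time_s: 10.5
eef_pos: [601.6, 44.2, 107.9]
ee_rot: [0.707, -0.706, -0.011, 0.017]
force: [-0.3, -0.6, 9.3]
grip_width: 0.898
[-0.36868703 -9.299392   -0.59171229] [ 0.02490309 -0.01591943 -0.00839228]
```

Now the load is balanced (torque ≈ 0) at 9 N. Turning.

```bash
python3 -m handwheel '[{"delta_pos":[0,0.02,0],"twist":[0,0.03,0],"jaw":0.9},{"delta_pos":[0,0.02,0],"twist":[0,0.06,0],"jaw":0.9},{"delta_pos":[0,0.02,0],"twist":[0,0.09,0],"jaw":0.9},{"delta_pos":[0,0.02,0],"twist":[0,0.12,0],"jaw":0.9},{"delta_pos":[0,0.02,0],"twist":[0,0.15,0],"jaw":0.9},{"delta_pos":[0,0.02,0],"twist":[0,0.18,0],"jaw":0.9},{"delta_pos":[0,0.02,0],"twist":[0,0.2,0],"jaw":0.9},{"delta_pos":[0,0.02,0],"twist":[0,0.2,0],"jaw":0.9},{"delta_pos":[0,0.02,0],"twist":[0,0.2,0],"jaw":0.9},{"delta_pos":[0,0.02,0],"twist":[0,0.2,0],"jaw":0.9}]'; python3 -c "
from h import *
s,T=tool(); print(T.inv().apply(s['force']),T.inv().apply(s['wrist_torque']))
wristjar('w5'); plan(0,0,120,0)"
```

```text
time_s: 11.33
eef_pos: [601.6, 44.2, 107.9]
ee_rot: [0.705, -0.705, 0.059, -0.054]
force: [-2.1, 0.1, 10.7]
grip_width: 0.902
[ -2.15702659 -10.68562098  -0.28011858] [-0.0296077  -0.04908335  0.07096722]
jar y0 136.1 slope -0.014 z 75.0  x -65.2..65.3 n 30721 err 0.65
delta [  0.16  -1.21 -13.35] twist [-0.    -0.017 -0.008] now mill [  0.6 133.5 107.9] F [-2.  -0.8 10.3] t 11.38 grip 0.9
tool axes
 [[ 0.987 -0.008  0.16 ]
 [-0.16   0.001  0.987]
 [-0.008 -1.    -0.   ]] q6 0.04
```

The jar is now square (slope -0.014). First rolling stroke.

```bash
python3 -m handwheel '[{"delta_pos":[0,-0.5,0],"twist":[0,-0.012,0],"jaw":0.9},{"delta_pos":[0,-0.5,1.2],"twist":[0,-0.012,0],"jaw":0.9},{"delta_pos":[0,-0.3,1.2],"twist":[0,-0.012,0],"jaw":0.9},{"delta_pos":[0,0,1.2],"twist":[0,-0.012,0],"jaw":0.9},{"delta_pos":[0,0,0.6],"twist":[0,-0.012,0],"jaw":0.9},{"delta_pos":[0,0,-0.2],"twist":[0,-0.012,0],"jaw":0.9},{"delta_pos":[0,0,-1.0],"twist":[0,-0.012,0],"jaw":0.9},{"delta_pos":[0,0,-1.8],"twist":[0,-0.012,0],"jaw":0.9},{"delta_pos":[0,0,-2.5],"twist":[0,-0.012,0],"jaw":0.9},{"delta_pos":[0,0,-2.8],"twist":[0,-0.012,0],"jaw":0.9}]'; python3 -c "
from h import *
s,T=tool(); print(T.inv().apply(s['force']),T.inv().apply(s['wrist_torque']))
wristjar('w6'); plan(0,0,120,0)"
```

```text
time_s: 12.22
eef_pos: [597.0, 15.9, 107.7]
ee_rot: [0.705, -0.705, 0.055, -0.049]
force: [-2.9, 0.5, 12.3]
grip_width: 0.895
[ -3.05471609 -12.27950636   0.04610018] [ 0.03593253 -0.02735654  0.26613684]
jar y0 114.6 slope -0.014 z 75.0  x -65.5..65.0 n 35037 err 0.65
delta [  0.02  -1.23 -10.46] twist [ 0.    -0.004 -0.009] now mill [1.000e-01 1.046e+02 1.077e+02] F [-3.2 -1.  13.2] t 12.27 grip 0.9
tool axes
 [[ 0.989 -0.008  0.147]
 [-0.147  0.001  0.989]
 [-0.009 -1.    -0.   ]] q6 -0.02
```

```bash
python3 -m handwheel '[{"delta_pos":[0,-0.5,0],"twist":[0,0,0.003],"jaw":0.9},{"delta_pos":[0,-0.5,2.0],"twist":[0,0,0.003],"jaw":0.9},{"delta_pos":[0,-0.3,2.0],"twist":[0,0,0.003],"jaw":0.9},{"delta_pos":[0,-0.03,2.0],"twist":[0,0,0.003],"jaw":0.9},{"delta_pos":[0,-0.03,1.4],"twist":[0,0,0.003],"jaw":0.9},{"delta_pos":[0,-0.03,0.6],"twist":[0,0,0.003],"jaw":0.9},{"delta_pos":[0,-0.03,-0.3],"twist":[0,0,0.003],"jaw":0.9},{"delta_pos":[0,-0.03,-1.2],"twist":[0,0,0.003],"jaw":0.9},{"delta_pos":[0,-0.03,-1.9],"twist":[0,0,0.003],"jaw":0.9},{"delta_pos":[0,-0.03,-2.2],"twist":[0,0,0.003],"jaw":0.9}]'; python3 -c "
from h import *
s,T=tool(); print(T.inv().apply(s['force']),T.inv().apply(s['wrist_torque']))
wristjar('w7'); plan(0,0,120,0)"
```

```text
time_s: 13.1
eef_pos: [593.4, -6.5, 107.8]
ee_rot: [0.705, -0.705, 0.056, -0.047]
force: [-4.2, 1.2, 12.5]
grip_width: 0.898
[ -4.4603567  -12.43732957   0.58980405] [0.06549937 0.00435951 0.47108166]
jar y0 91.8 slope -0.021 z 75.1  x -65.2..65.2 n 34909 err 0.67
delta [ 0.04 -1.21 -8.2 ] twist [ 0.001 -0.004 -0.012] now mill [ -0.2  82.  107.8] F [-5.  -0.1 12.8] t 13.15 grip 0.9
tool axes
 [[ 0.989 -0.012  0.146]
 [-0.146  0.001  0.989]
 [-0.012 -1.    -0.001]] q6 -0.06
```

```bash
python3 -m handwheel '[{"delta_pos":[0,-0.5,0],"twist":[0,0.02,0],"jaw":0.9},{"delta_pos":[0,-0.5,2.0],"twist":[0,0.02,0],"jaw":0.9},{"delta_pos":[0,-0.3,2.0],"twist":[0,0.02,0],"jaw":0.9},{"delta_pos":[0,-0.03,2.0],"twist":[0,0.02,0],"jaw":0.9},{"delta_pos":[0,-0.03,1.4],"twist":[0,0.016,0],"jaw":0.9},{"delta_pos":[0,-0.03,0.6],"twist":[0,0.012,0],"jaw":0.9},{"delta_pos":[0,-0.03,-0.3],"twist":[0,0.006,0],"jaw":0.9},{"delta_pos":[0,-0.03,-1.2],"twist":[0,0,0],"jaw":0.9},{"delta_pos":[0,-0.03,-1.9],"twist":[0,-0.003,0],"jaw":0.9},{"delta_pos":[0,-0.03,-2.2],"twist":[0,-0.003,0],"jaw":0.9}]'; python3 -c "
from h import *
s,T=tool(); print(T.inv().apply(s['force']),T.inv().apply(s['wrist_torque']))
wristjar('w8'); plan(0,0,120,0)"
```

```text
time_s: 13.98
eef_pos: [590.2, -28.7, 107.9]
ee_rot: [0.705, -0.705, 0.055, -0.046]
force: [-2.4, 0.0, 10.9]
grip_width: 0.902
[ -2.47336462 -10.83395636  -0.32440144] [0.0512881  0.02748853 0.2477185 ]
jar y0 68.9 slope -0.005 z 75.1  x -65.7..64.5 n 34605 err 0.66
delta [ 0.02 -1.21 -5.96] twist [ 0.001 -0.001 -0.013] now mill [ -0.3  59.6 107.8] F [-3.2 -0.9 11.4] t 14.03 grip 0.9
tool axes
 [[ 0.99  -0.013  0.144]
 [-0.144  0.001  0.99 ]
 [-0.013 -1.    -0.001]] q6 -0.1
```

View pics/w8.png

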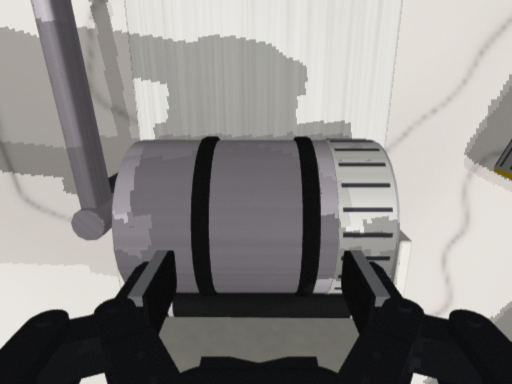

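The jar (ring tops near row 140–290) is square, centred and about to meet the first roller (dark band, row 303). Next stroke.

```bash
python3 -m handwheel '[{"delta_pos":[0,-0.5,0],"twist":[0,0.0,0],"jaw":0.9},{"delta_pos":[0,-0.5,2.0],"twist":[0,0.0,0],"jaw":0.9},{"delta_pos":[0,-0.3,2.0],"twist":[0,0.0,0],"jaw":0.9},{"delta_pos":[0,-0.02,2.0],"twist":[0,0.0,0],"jaw":0.9},{"delta_pos":[0,-0.02,1.4],"twist":[0,0,0],"jaw":0.9},{"delta_pos":[0,-0.02,0.6],"twist":[0,0,0],"jaw":0.9},{"delta_pos":[0,-0.02,-0.3],"twist":[0,0,0],"jaw":0.9},{"delta_pos":[0,-0.02,-1.2],"twist":[0,0,0],"jaw":0.9},{"delta_pos":[0,-0.02,-1.9],"twist":[0,0,0],"jaw":0.9},{"delta_pos":[0,-0.02,-2.2],"twist":[0,0,0],"jaw":0.9}]'; python3 -c "
from h import *
s,T=tool(); print(T.inv().apply(s['force']),T.inv().apply(s['wrist_torque']))
wristjar('w9'); plan(0,0,120,0)"
```

```text
time_s: 14.87
eef_pos: [587.1, -50.7, 107.7]
ee_rot: [-0.705, 0.705, -0.055, 0.046]
force: [-0.5, -0.1, 7.3]
grip_width: 0.896
[-0.54613571 -7.24625933 -0.18178591] [-0.06761185  0.02626163 -0.0868721 ]
jar y0 46.5 slope -0.005 z 74.8  x -66.0..64.2 n 34462 err 0.65
delta [ 0.01 -1.23 -3.74] twist [ 0.001 -0.001 -0.012] now mill [ -0.2  37.4 107.6] F [-1.2 -0.7  7.5] t 14.92 grip 0.89
tool axes
 [[ 0.99  -0.012  0.144]
 [-0.144  0.001  0.99 ]
 [-0.012 -1.    -0.001]] q6 -0.14
```

```bash
python3 -m handwheel '[{"delta_pos":[0,-0.5,0],"twist":[0,0.0,0],"jaw":0.9},{"delta_pos":[0,-0.5,1.9],"twist":[0,0.0,0],"jaw":0.9},{"delta_pos":[0,-0.3,1.9],"twist":[0,0.0,0],"jaw":0.9},{"delta_pos":[0,0,1.9],"twist":[0,0.0,0],"jaw":0.9},{"delta_pos":[0,0,1.3],"twist":[0,0,0],"jaw":0.9},{"delta_pos":[0,0,0.5],"twist":[0,0,0],"jaw":0.9},{"delta_pos":[0,0.02,-0.4],"twist":[0,0,0],"jaw":0.9},{"delta_pos":[0,0.05,-1.3],"twist":[0,0,0],"jaw":0.9},{"delta_pos":[0,0.1,-2.1],"twist":[0,0,0],"jaw":0.9},{"delta_pos":[0,0.15,-2.6],"twist":[0,0,0],"jaw":0.9}]'; python3 -c "
from h import *
s,T=tool(); print(T.inv().apply(s['force']),T.inv().apply(s['wrist_torque']))
wristjar('w10'); plan(0,0,120,0)"
```

```text
time_s: 15.75
eef_pos: [583.2, -76.5, 105.9]
ee_rot: [-0.705, 0.705, -0.055, 0.046]
force: [-0.8, -1.7, 4.4]
grip_width: 0.896
[-0.63643075 -4.4303067  -1.81504134] [-0.24803233  0.08243783 -0.03883202]
jar y0 14.1 slope 0.166 z 71.9  x -70.0..64.4 n 29910 err 0.81
delta [ 0.04 -1.43 -1.09] twist [ 0.001 -0.001 -0.013] now mill [ -0.5  10.9 105.7] F [-0.8 -1.9  6.1] t 15.8 grip 0.9
tool axes
 [[ 0.989 -0.013  0.144]
 [-0.144  0.001  0.99 ]
 [-0.013 -1.    -0.001]] q6 -0.18
```

View pics/w10.png

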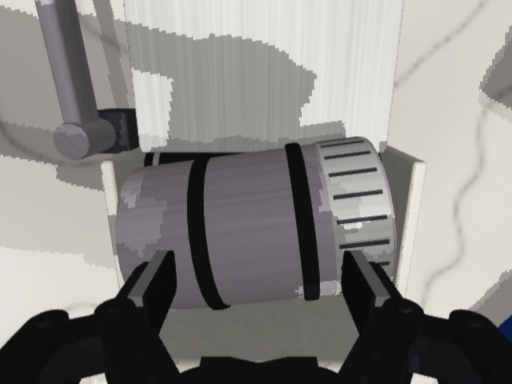

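The left end dropped in first, so the jar is skewed. I lift off to see how it settles.

```bash
python3 -m handwheel '[{"delta_pos":[0,-0.5,0],"twist":[0,0.0,0],"jaw":0.9},{"delta_pos":[0,-1.0,0],"twist":[0,0.0,0],"jaw":0.9},{"delta_pos":[0,-1,0],"twist":[0,0.0,0],"jaw":0.9},{"delta_pos":[0,-1,0.5],"twist":[0,0.0,0],"jaw":0.9},{"delta_pos":[0,-1,0.5],"twist":[0,0,0],"jaw":0.9},{"delta_pos":[0,-1,0.5],"twist":[0,0,0],"jaw":0.9},{"delta_pos":[0,-1,0.5],"twist":[0,0,0],"jaw":0.9},{"delta_pos":[0,-1,0.5],"twist":[0,0,0],"jaw":0.9},{"delta_pos":[0,-1,0.5],"twist":[0,0,0],"jaw":0.9},{"delta_pos":[0,-1,0.5],"twist":[0,0,0],"jaw":0.9}]'; python3 -c "
from h import *
wristjar('w11'); plan(0,0,120,0)"
```

```text
time_s: 16.63
eef_pos: [584.0, -69.6, 115.5]
ee_rot: [0.706, -0.705, 0.056, -0.046]
force: [-0.3, -0.3, -0.2]
grip_width: 0.9
jar y0 9.8 slope 0.313 z 71.3  x -72.8..64.3 n 22367 err 1.11
delta [ 0.05 -0.44 -1.84] twist [-0.    -0.    -0.014] now mill [ -0.6  18.4 115.6] F [ 0.9 -0.5 -0.1] t 16.68 grip 0.9
tool axes
 [[ 0.99  -0.014  0.143]
 [-0.143  0.002  0.99 ]
 [-0.014 -1.     0.   ]] q6 -0.17
```

View pics/w11.png

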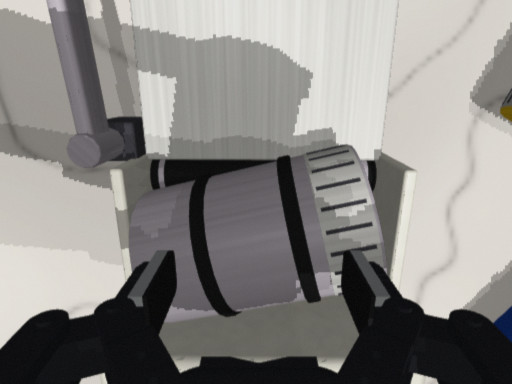

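```bash
cat >> h.py <<'E'
def wj(name=None):
    from scipy.optimize import least_squares
    c=imaging.capture("wrist"); mm=tomill(cloud(c),M)
    if name: cv2.imwrite(f"pics/{name}.png",c["frame"][:,:,::-1])
    A=mm[:270].reshape(-1,3)
    A=A[(A[:,2]>78)&(A[:,2]<123)&(abs(A[:,0])<80)&(A[:,1]>-49)&(A[:,1]<220)]
    p=np.array([np.median(A[:,1])-5,0,70,0])
    for it in range(6):
        def f(p,j):
            n=np.array([1,p[1],p[3]]); n=n/np.linalg.norm(n); d=j-np.array([0,p[0],p[2]])
            return np.linalg.norm(np.cross(d,n),axis=1)-43.1
        k=abs(f(p,A))<(30,12,6,4,3,3)[it]
        p=least_squares(f,p,args=(A[k],),loss="soft_l1").x
    j=A[k]; n=np.array([1,p[1],p[3]]);n/=np.linalg.norm(n)
    a=(j-np.array([0,p[0],p[2]]))@n
    print("jar y0 %.1f slope %.3f z0 %.1f tilt %.3f | axial %.1f..%.1f x mid %.1f n %d of %d"%(*p,a.min(),a.max(),(a.min()+a.max())/2*n[0],k.sum(),len(A)))
E
python3 -c "
from h import *
wj('w12')
c=imaging.capture('scene'); cv2.imwrite('pics/s12.png',cv2.resize(c['frame'][140:260,150:340,::-1],None,fx=4,fy=4))"
```

```text
jar y0 9.3 slope 0.259 z0 70.3 tilt 0.063 | axial -64.3..65.8 x mid 0.7 n 22654 of 22681
```

View pics/s12.png

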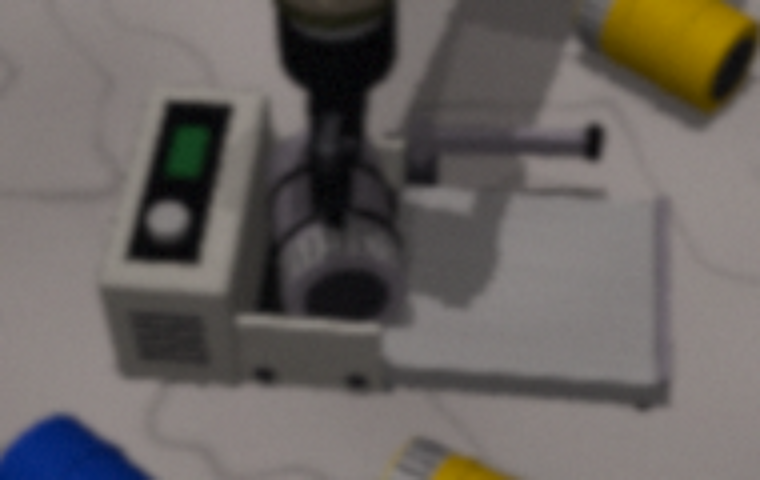

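```bash
python3 -m handwheel '[{"delta_pos":[0,0,1.0],"twist":[0,0.0,0],"jaw":0.9},{"delta_pos":[0,0.4,1.0],"twist":[0,0.0,0],"jaw":0.9},{"delta_pos":[0,0.8,1.0],"twist":[0,0.0,0],"jaw":0.9},{"delta_pos":[0,0.95,1.0],"twist":[0,0.0,0],"jaw":0.9},{"delta_pos":[0,1.0,1.0],"twist":[0,0,0],"jaw":0.9},{"delta_pos":[0,1.0,0.7],"twist":[0,0,0],"jaw":0.9},{"delta_pos":[0,1.07,0.2],"twist":[0,0,0],"jaw":0.9},{"delta_pos":[0,1.14,-0.3],"twist":[0,0,0],"jaw":0.9},{"delta_pos":[0,1.2,-0.8],"twist":[0,0,0],"jaw":0.9},{"delta_pos":[0,1.3,-1.3],"twist":[0,0,0],"jaw":0.9}]'; python3 -c "
from h import *
s,T=tool(); print(T.inv().apply(s['force']),T.inv().apply(s['wrist_torque']))
wj('w13'); plan(0,0,120,0)"
```

```text
time_s: 17.62
eef_pos: [581.7, -83.1, 102.3]
ee_rot: [0.706, -0.705, 0.056, -0.045]
force: [0.3, 0.6, -0.3]
grip_width: 0.904
[0.21120168 0.28254616 0.59079294] [ 0.02574042 -0.00387604 -0.03006291]
jar y0 1.5 slope 0.093 z0 66.4 tilt 0.004 | axial -62.5..67.4 x mid 2.4 n 25867 of 26450
delta [ 0.08 -1.79 -0.4 ] twist [ 0.    -0.001 -0.015] now mill [ -1.    4.  102.1] F [-0.7 -1.6 -1.2] t 17.67 grip 0.9
tool axes
 [[ 0.99  -0.015  0.144]
 [-0.143  0.002  0.99 ]
 [-0.015 -1.    -0.   ]] q6 -0.2
```

View pics/w13.png

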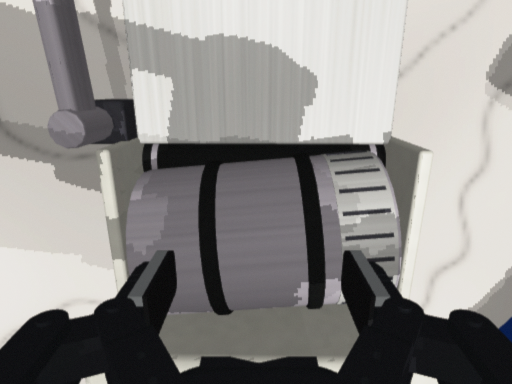

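```bash
python3 -m handwheel '[{"delta_pos":[0,-0.3,0.5],"twist":[0,0.0,0],"jaw":0.9},{"delta_pos":[0,-0.3,0.9],"twist":[0,0.0,0],"jaw":0.9},{"delta_pos":[0,-0.1,0.9],"twist":[0,0.0,0],"jaw":0.9},{"delta_pos":[0,0.1,0.9],"twist":[0,0.0,0],"jaw":0.9},{"delta_pos":[0,0.25,0.9],"twist":[0,0,0],"jaw":0.9},{"delta_pos":[0,0.3,0.9],"twist":[0,0,0],"jaw":0.9},{"delta_pos":[0,0.3,0.6],"twist":[0,0,0],"jaw":0.9},{"delta_pos":[0,0.32,0.2],"twist":[0,0,0],"jaw":0.9},{"delta_pos":[0,0.34,-0.2],"twist":[0,0,0],"jaw":0.9},{"delta_pos":[0,0.36,-0.5],"twist":[0,0,0],"jaw":0.9}]'; python3 -c "
from h import *
s,T=tool(); print(T.inv().apply(s['force']),T.inv().apply(s['wrist_torque']))
wj('w14'); plan(0,0,120,0)"
```

```text
time_s: 18.5
eef_pos: [581.5, -87.4, 99.7]
ee_rot: [0.706, -0.705, 0.055, -0.046]
force: [2.0, 4.9, 7.9]
grip_width: 0.901
[ 1.13943052 -7.88123163  5.09690771] [0.81309514 0.20908467 0.27223368]
jar y0 -0.1 slope 0.092 z0 66.6 tilt -0.016 | axial -62.1..68.4 x mid 3.1 n 27644 of 28380
delta [ 0.02 -2.02 -0.01] twist [-0.001 -0.001 -0.013] now mill [-0.5  0.1 99.8] F [1.1 4.3 6.4] t 18.55 grip 0.9
tool axes
 [[ 0.99  -0.013  0.144]
 [-0.144  0.003  0.99 ]
 [-0.013 -1.     0.001]] q6 -0.2
```

```bash
python3 -m handwheel '[{"delta_pos":[0,-0.8,0],"twist":[0,0.0,0],"jaw":0.9},{"delta_pos":[0,-0.8,0.2],"twist":[0,-0.09,-0.005],"jaw":0.9},{"delta_pos":[0,-0.8,0.2],"twist":[0,-0.09,-0.005],"jaw":0.9},{"delta_pos":[0,-0.5,0.2],"twist":[0,-0.09,-0.005],"jaw":0.9},{"delta_pos":[0,-0.2,0.2],"twist":[0,-0.09,-0.005],"jaw":0.9},{"delta_pos":[0,-0.05,0.2],"twist":[0,-0.09,-0.005],"jaw":0.9},{"delta_pos":[0,0.05,0.2],"twist":[0,-0.09,-0.005],"jaw":0.9},{"delta_pos":[0,0.1,0.2],"twist":[0,-0.09,-0.005],"jaw":0.9},{"delta_pos":[0,0.1,0.2],"twist":[0,-0.09,-0.005],"jaw":0.9},{"delta_pos":[0,0.1,0.2],"twist":[0,-0.09,-0.005],"jaw":0.9}]'; python3 -c "
from h import *
s,T=tool(); print(T.inv().apply(s['force']),T.inv().apply(s['wrist_torque']))
wj('w15'); plan(0,0,120,0)"
```

```text
time_s: 19.38
eef_pos: [581.6, -85.8, 99.0]
ee_rot: [0.707, -0.707, 0.022, -0.016]
force: [-3.3, -1.1, 9.9]
grip_width: 0.903
[-3.31097544 -9.86841154 -1.23099091] [-0.11022326  0.12612579  0.68546196]
jar y0 1.2 slope 0.086 z0 66.2 tilt -0.005 | axial -62.0..68.2 x mid 3.1 n 27262 of 28042
delta [ 0.03 -2.1  -0.21] twist [ 0.     0.089 -0.009] now mill [-0.7  2.  99. ] F [-4.2 -0.6  9.8] t 19.43 grip 0.9
tool axes
 [[ 0.999 -0.008  0.054]
 [-0.054  0.001  0.999]
 [-0.009 -1.     0.   ]] q6 -0.29
```

```bash
python3 -m handwheel '[{"delta_pos":[0,-0.2,0],"twist":[0,0.0,0.007],"jaw":0.9},{"delta_pos":[0,-0.1,0],"twist":[0,0,0.007],"jaw":0.9},{"delta_pos":[0,0.03,0],"twist":[0,0,0.007],"jaw":0.9},{"delta_pos":[0,0.06,0],"twist":[0,0,0.007],"jaw":0.9},{"delta_pos":[0,0.06,0],"twist":[0,0.03,0.007],"jaw":0.9},{"delta_pos":[0,0.06,0],"twist":[0,0.06,0.007],"jaw":0.9},{"delta_pos":[0,0.06,0],"twist":[0,0.09,0.007],"jaw":0.9},{"delta_pos":[0,0.06,0],"twist":[0,0.12,0.007],"jaw":0.9},{"delta_pos":[0,0.06,0],"twist":[0,0.15,0.007],"jaw":0.9},{"delta_pos":[0,0.06,0],"twist":[0,0.17,0.007],"jaw":0.9}]'; python3 -c "
from h import *
s,T=tool(); print(T.inv().apply(s['force']),T.inv().apply(s['wrist_torque']))
wj('w16'); plan(0,0,120,0)"
```

```text
time_s: 20.27
eef_pos: [582.2, -84.9, 98.1]
ee_rot: [0.703, -0.702, 0.084, -0.074]
force: [0.9, 3.7, 7.7]
grip_width: 0.899
[-0.05014501 -7.7366378   3.83148833] [ 0.67159182 -0.26874214 -0.18213621]
jar y0 2.0 slope -0.022 z0 65.2 tilt -0.008 | axial -62.9..67.3 x mid 2.2 n 26957 of 27793
delta [ 0.01 -2.19 -0.3 ] twist [-0.    -0.082 -0.014] now mill [-0.2  3.1 98.1] F [-0.   3.3  6.4] t 20.32 grip 0.9
tool axes
 [[ 0.975 -0.014  0.224]
 [-0.223  0.003  0.975]
 [-0.014 -1.    -0.   ]] q6 -0.12
```

Turned to within tolerance. Lift off and check.

```bash
python3 -m handwheel '[{"delta_pos":[0,-0.3,0],"twist":[0,0.0,0],"jaw":0.9},{"delta_pos":[0,-1,0],"twist":[0,0,0],"jaw":0.9},{"delta_pos":[0,-2.5,0],"twist":[0,0,0],"jaw":0.9},{"delta_pos":[0,-4,0],"twist":[0,0,0],"jaw":0.9},{"delta_pos":[0,-6,0],"twist":[0,-0.08,0],"jaw":0.5},{"delta_pos":[0,-6,0],"twist":[0,-0.08,0],"jaw":0},{"delta_pos":[0,-6,0],"twist":[0,-0.08,0],"jaw":0},{"delta_pos":[0,-6,0],"twist":[0,-0.08,0],"jaw":0},{"delta_pos":[0,-6,0],"twist":[0,-0.08,0],"jaw":0},{"delta_pos":[0,-6,0],"twist":[0,-0.08,0],"jaw":0}]'; python3 -c "
from h import *
wj('w17'); plan(0,0,120,0)"
```

```text
time_s: 21.15
eef_pos: [582.1, -85.4, 156.4]
ee_rot: [0.706, -0.705, 0.057, -0.044]
force: [0.0, -0.1, -0.1]
grip_width: 0.04
jar y0 2.3 slope -0.022 z0 65.3 tilt -0.006 | axial -62.7..67.2 x mid 2.3 n 21121 of 21753
delta [ 0.09  3.66 -0.25] twist [-0.    -0.001 -0.017] now mill [ -0.2   2.5 156.6] F [-0.1 -0.1 -0.4] t 21.2 grip -0.0
tool axes
 [[ 0.99  -0.017  0.143]
 [-0.143  0.003  0.99 ]
 [-0.017 -1.     0.   ]] q6 -0.2
```

View pics/w17.png

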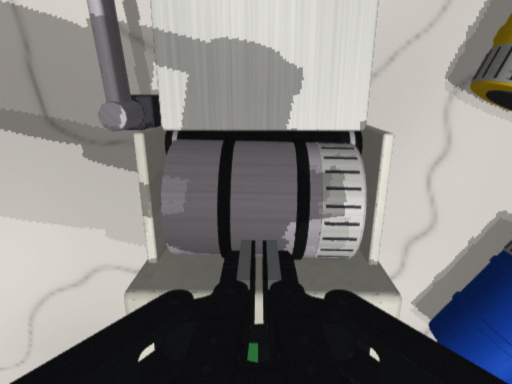

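Picture: the jar lies square between the cheeks, rings at (225,195) and (302,195), fit y 2.3 mm, z 65.3, slope -0.022, so it is seated. Now the keeper. I work out the waypoints.

```bash
python3 - <<'E'
from h import *
s,T=tool(); A=T.as_matrix(); p=s["eef_pos"]
print(tomill(p,M))
plan(-137,167,50,0)
for a in [0.066,-.1,-.25,-.4,-.55,-.7,-.85,-1.0,-1.15,-1.3,-1.45,-1.57]:
    u=np.array([-np.sin(a),np.cos(a)]); t=np.array([np.cos(a),np.sin(a)])
    h=5+min(14.5/max(abs(np.cos(a)),1e-6),11/max(abs(np.sin(a)),1e-6)) if abs(a)<.2 or abs(a)>1.4 else 5+14.5*abs(np.cos(a))+11*abs(np.sin(a))
    f=np.array([-100,62])+105*u-h*t
    print(a,f.round(1),"rel cm from (-137,167):",((f-[-137,167])/10).round(2))
E
```

```text
[ -0.21430778   2.47154108 156.59846607]
delta [-13.5   10.9   16.44] twist [-0.    -0.001 -0.017] now mill [ -0.2   2.5 156.6] F [-0.1 -0.1 -0.4] t 21.2 grip -0.0
tool axes
 [[ 0.99  -0.017  0.143]
 [-0.143  0.003  0.99 ]
 [-0.017 -1.     0.   ]] q6 -0.2
0.066 [-126.4  165.5] rel cm from (-137,167): [ 1.06 -0.15]
-0.1 [-109.   168.4] rel cm from (-137,167): [2.8  0.14]
-0.25 [-95.1 169.1] rel cm from (-137,167): [4.19 0.21]
-0.4 [-80.  167.5] rel cm from (-137,167): [5.7  0.05]
-0.55 [-64.8 163.6] rel cm from (-137,167): [ 7.22 -0.34]
-0.7 [-50.1 157.2] rel cm from (-137,167): [ 8.69 -0.98]
-0.85 [-36.2 148.5] rel cm from (-137,167): [10.08 -1.85]
-1.0 [-23.6 137.3] rel cm from (-137,167): [11.34 -2.97]
-1.15 [-12.7 124. ] rel cm from (-137,167): [12.43 -4.3 ]
-1.3 [ -4.  108.9] rel cm from (-137,167): [13.3  -5.81]
-1.45 [ 2.3 90.6] rel cm from (-137,167): [13.93 -7.64]
-1.57 [ 5.  78.1] rel cm from (-137,167): [14.2  -8.89]
```

```bash
python3 -m handwheel '[{"delta_pos":[-2,-0.5,2.6],"twist":[0,0,0],"jaw":0},{"delta_pos":[-4.5,-0.5,5.5],"twist":[0,0,-0.017],"jaw":0},{"delta_pos":[-7,-0.5,8.5],"twist":[0,0,-0.017],"jaw":0},{"delta_pos":[-9.5,-0.5,11.5],"twist":[0,0,-0.017],"jaw":0},{"delta_pos":[-12,-0.5,14.5],"twist":[0,0,-0.017],"jaw":0},{"delta_pos":[-13.7,0.5,16.4],"twist":[0,0,-0.017],"jaw":0},{"delta_pos":[-13.7,3,16.4],"twist":[0,0,-0.017],"jaw":0},{"delta_pos":[-13.7,5.5,16.4],"twist":[0,0,-0.017],"jaw":0},{"delta_pos":[-13.7,5.5,16.4],"twist":[0,0,-0.017],"jaw":0},{"delta_pos":[-13.7,5.5,16.4],"twist":[0,0,-0.017],"jaw":0}]'; python3 -c "
from h import *
plan(-137,167,50,0)
c=imaging.capture('wrist'); cv2.imwrite('pics/w18.png',c['frame'][:,:,::-1]); 
c=imaging.capture('scene'); cv2.imwrite('pics/s18.png',cv2.resize(c['frame'][120:260,130:330,::-1],None,fx=4,fy=4))"
```

```text
time_s: 22.03
eef_pos: [469.0, 96.5, 104.3]
ee_rot: [0.705, -0.705, 0.051, -0.05]
force: [-0.6, 0.1, 0.6]
grip_width: -0.001
delta [0.12 5.43 0.06] twist [ 0.    -0.    -0.001] now mill [-138.1  166.4  104.3] F [-0.6  0.1  0.6] t 22.03 grip -0.0
tool axes
 [[ 0.99  -0.001  0.143]
 [-0.143  0.     0.99 ]
 [-0.001 -1.    -0.   ]] q6 0.1
```

View pics/w18.png

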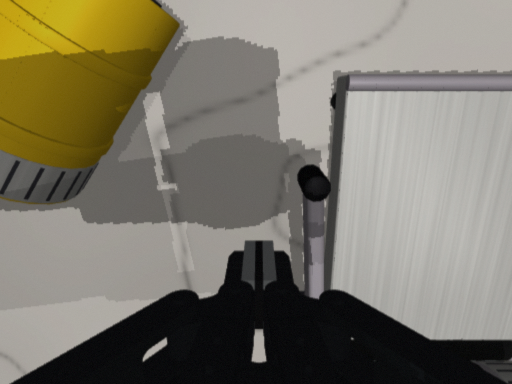

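View pics/s18.png

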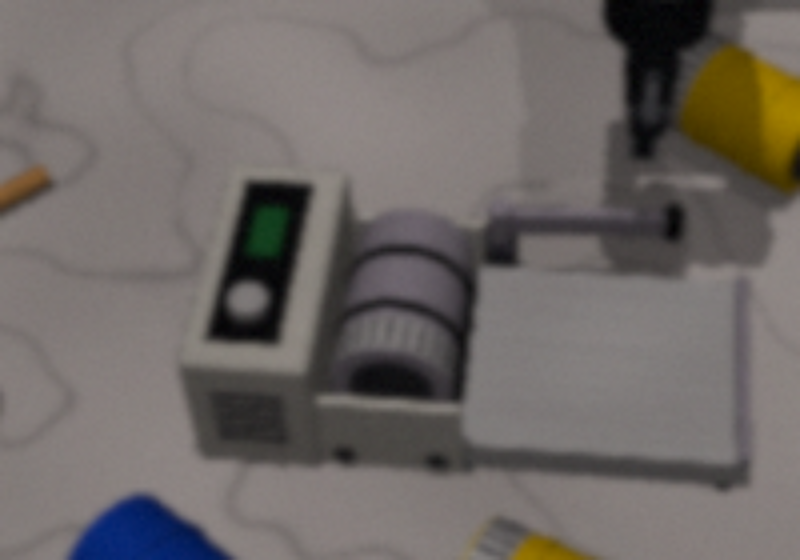

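```bash
python3 -m handwheel '[{"delta_pos":[0,2.5,0],"twist":[0,0,0],"jaw":0},{"delta_pos":[0,5,0],"twist":[0,0,0],"jaw":0},{"delta_pos":[0,5.4,0],"twist":[0,0,0],"jaw":0},{"delta_pos":[0.6,5.4,0],"twist":[0,0,0],"jaw":0},{"delta_pos":[1.6,5.4,0.1],"twist":[0,0,0],"jaw":0},{"delta_pos":[2.9,5.4,0.2],"twist":[0,0,0],"jaw":0},{"delta_pos":[4.3,5.4,0.2],"twist":[0,0,0],"jaw":0},{"delta_pos":[5.7,5.4,0.1],"twist":[0,0,0],"jaw":0},{"delta_pos":[7.2,5.4,-0.3],"twist":[0,0,0],"jaw":0},{"delta_pos":[8.7,5.4,-0.9],"twist":[0,0,0],"jaw":0}]'; python3 -c "
from h import *
plan(5,78,50,0)
c=imaging.capture('wrist'); cv2.imwrite('pics/w19.png',c['frame'][:,:,::-1])"
```

```text
time_s: 22.97
eef_pos: [556.0, 75.1, 53.0]
ee_rot: [0.705, -0.705, 0.049, -0.052]
force: [-1.7, 0.1, 0.1]
grip_width: -0.001
delta [ 5.39  0.31 -7.96] twist [-0.     0.     0.003] now mill [-49.  157.6  53. ] F [-1.7  0.1  0.1] t 22.97 grip -0.0
tool axes
 [[ 0.99   0.003  0.142]
 [-0.142 -0.     0.99 ]
 [ 0.003 -1.     0.   ]] q6 0.07
```

View pics/w19.png

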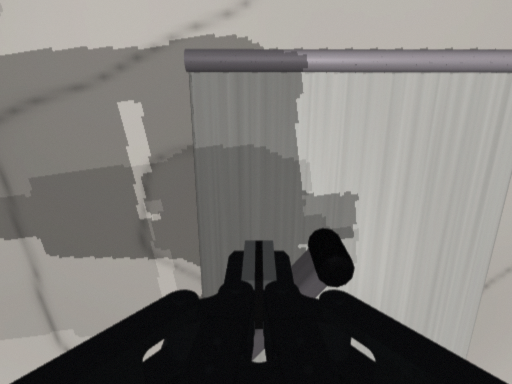

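```bash
python3 -m handwheel '[{"delta_pos":[1.4,0.2,-0.9],"twist":[0,0,0],"jaw":0},{"delta_pos":[2.6,0.2,-1.9],"twist":[0,0,0],"jaw":0},{"delta_pos":[3.7,0.2,-3.2],"twist":[0,0,0],"jaw":0},{"delta_pos":[4.5,0.2,-4.7],"twist":[0,0,0],"jaw":0},{"delta_pos":[4.9,0.2,-5.7],"twist":[0,0,0],"jaw":0},{"delta_pos":[5.2,0.2,-6.7],"twist":[0,0,0],"jaw":0},{"delta_pos":[5.4,0.2,-7.4],"twist":[0,0,0],"jaw":0},{"delta_pos":[5.4,0.2,-7.8],"twist":[0,0,0],"jaw":0},{"delta_pos":[5.4,0.2,-8.0],"twist":[0,0,0],"jaw":0},{"delta_pos":[5.4,0.2,-8.0],"twist":[0,0,0],"jaw":0}]'; python3 -c "
from h import *
plan(5,78,50,0); wj('w20')"
```

```text
time_s: 23.85
eef_pos: [597.2, -9.6, 49.6]
ee_rot: [0.707, -0.704, 0.049, -0.052]
force: [5.4, 12.2, 0.0]
grip_width: -0.001
delta [ 0.12 -0.04 -0.17] twist [-0.004 -0.     0.004] now mill [ 3.8 79.7 49.6] F [ 5.4 12.2  0. ] t 23.85 grip -0.0
tool axes
 [[ 0.99   0.004  0.143]
 [-0.143  0.003  0.99 ]
 [ 0.004 -1.     0.004]] q6 -0.07Traceback (most recent call last):
  File "<string>", line 3, in <module>
    plan(5,78,50,0); wj('w20')
                     ~~^^^^^^^
  File "h.py", line 71, in wj
    print("jar y0 %.1f slope %.3f z0 %.1f tilt %.3f | axial %.1f..%.1f x mid %.1f n %d of %d"%(*p,a.min(),a.max(),(a.min()+a.max())/2*n[0],k.sum(),len(A)))
                                                                                                  ~~~~~^^
    return umr_minimum(a, axis, None, out, keepdims, initial, where)
ValueError: zero-size array to reduction operation minimum which has no identity
```

View pics/w20.png

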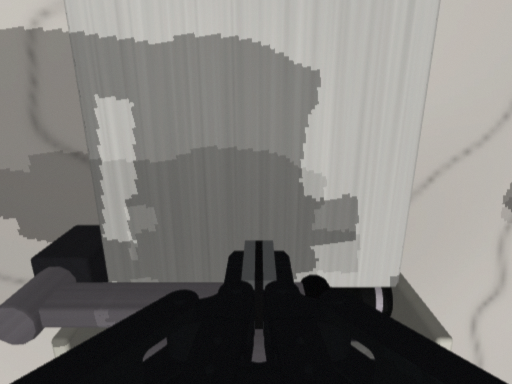

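The keeper bar lies across behind the jar and is at its stop (13 N reaction). Retreat and check.

```bash
python3 -m handwheel '[{"delta_pos":[0,0,1.5],"twist":[0,0,0],"jaw":0},{"delta_pos":[0,0,3],"twist":[0,0,0],"jaw":0},{"delta_pos":[0,-2,4],"twist":[0,0,0],"jaw":0},{"delta_pos":[0,-5,4],"twist":[0,0,0],"jaw":0},{"delta_pos":[0,-9,4],"twist":[0,0,0],"jaw":0},{"delta_pos":[0,-13,4],"twist":[0,0,0],"jaw":0},{"delta_pos":[-2,-16,2],"twist":[0,0,0],"jaw":0},{"delta_pos":[-4,-18,-2],"twist":[0,0,0],"jaw":0},{"delta_pos":[-6,-18,-5],"twist":[0,0,0],"jaw":0},{"delta_pos":[-6,-18,-5],"twist":[0,0,0],"jaw":0}]'; python3 - <<'E'
from h import *
plan(0,0,100,0); wj('w21')
c=imaging.capture('scene'); cv2.imwrite('pics/s21.png',cv2.resize(c['frame'][120:260,130:330,::-1],None,fx=4,fy=4))
c=imaging.capture('wrist'); mm=tomill(cloud(c),M)
k=(mm[...,2]>60)&(mm[...,2]<84)&(mm[...,0]>-75)&(mm[...,0]<35)&(mm[...,1]>50)&(mm[...,1]<100)
P=mm[k]
if len(P)>20:
    vx,vy,x0,y0=cv2.fitLine(P[:,:2].astype(np.float32),cv2.DIST_HUBER,0,.01,.01).ravel(); print("keeper slope",vy/vx,"at",x0,y0,len(P),"joint~",1.82-np.arctan(vy/vx), P[:,1].min(),P[:,1].max())
E
```

```text
time_s: 24.73
eef_pos: [526.9, -56.1, 230.6]
ee_rot: [-0.704, 0.706, -0.051, 0.053]
force: [-0.2, -0.2, 0.6]
grip_width: 0.002
delta [ 5.87 13.08 -2.32] twist [ 0.002 -0.003  0.003] now mill [-59.   23.7 230.6] F [-0.2 -0.2  0.6] t 24.73 grip 0.0
tool axes
 [[ 0.989  0.003  0.146]
 [-0.146 -0.002  0.989]
 [ 0.003 -1.    -0.002]] q6 -0.18
jar y0 2.4 slope -0.022 z0 65.2 tilt -0.006 | axial -62.7..67.6 x mid 2.4 n 11918 of 14401
keeper slope -0.0025486387 at -18.366108 65.478035 1561 joint~ 1.8225486 56.6731898943381 71.97971329701289
```

View pics/w21.png

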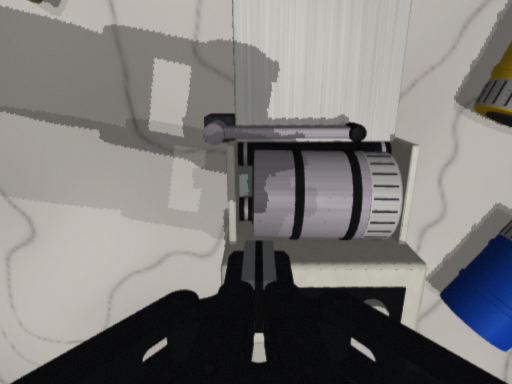

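View pics/s21.png

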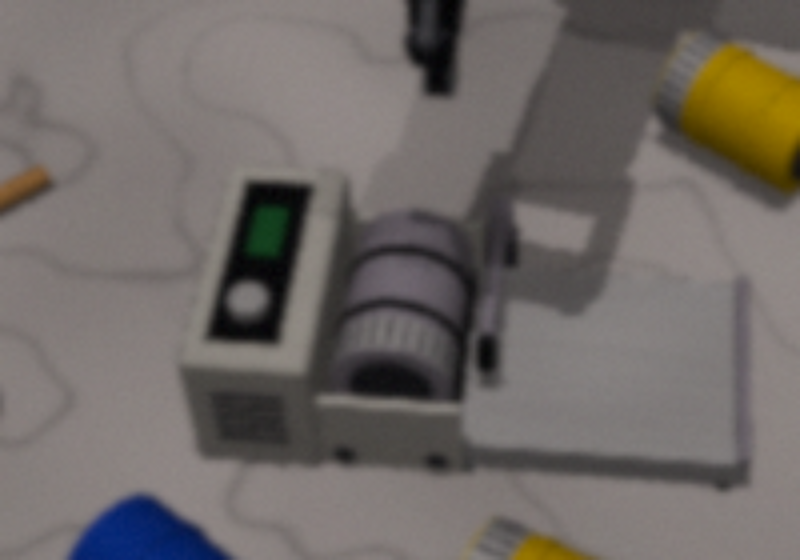

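Wrist picture: the keeper bar runs from the pivot (215,130) to the knob (357,131) parallel to the rollers, with the jar square in the bed (253–400, 150–240). The robot is clear, so I hand in.

```bash
python3 -c "
from h import *
c=imaging.capture('top'); w=cloud(c); w0=np.load('top.npz')
d=np.abs(c['frame'].astype(int)-w0['f'].astype(int)).max(-1)
for n,(u,v) in dict(fa=(107,157),fb=(84,234),pan=(407,212),brush=(405,275)).items(): print(n,d[v-25:v+25,u-25:u+25].mean())
print(ctrl.finish_job())"
```

```text
fa 3.2404
fb 3.3508
pan 3.1228
brush 3.1884
the job is handed in; nothing more can be done
None
```

I rolled the steel jar along the deck with two-finger strokes over its top until it lay in the bed between the rollers. Then I swung the keeper shut with the closed fingertips and handed the job in at about 25 s.

**Problems on the way:** The first two attempts to square the jar slipped, because only one fingertip was carrying load. Tilting the hand a little to balance the load fixed that. The jar also skewed by about 0.26 rad while dropping over the first roller, so I drew its lagging end in and squared it again with both fingertips.

**Last checks:**

| Item | Measured | Required |
|---|---|---|
| Jar centre across the rollers (y) | 2.4 mm | within 8 mm |
| Jar centre along the rollers (x) | 2.4 mm | within 20 mm |
| Jar height (z) | 65.2 mm | 60 to 70 mm |
| Jar axis out of square | -0.022 rad | within 0.06 rad |
| Keeper joint | about 1.82 rad | above 1.72 rad |

- **Jar at rest:** the readings before and after closing the keeper agree, so it is settled.
- **Robot clear:** it stood well above the mill, with no contact force.
- **Bystanders:** the flour jars, brush and pan look unchanged against the first top picture.
- **Remaining doubt:** the 2 mm offset in y is within the camera's calibration error. No final check failed, but the hand-in reports no verdict.

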